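# Move three lab samples on by one station

## Robot

A 7-joint arm with a two-finger parallel gripper is mounted at the origin on the work surface. World frame = base frame: x ahead of the robot, y to its left, z up, the work surface at z = 0. Lengths are in mm, angles in degrees, forces in N, time in s.
With the tool pointing down it reaches from about 425 to 950 mm from the base axis. Payload 4.7 kg.
Tool frame: the origin (TCP) lies midway between the tips of the shut fingers; the grasp point (between the pads) lies 19 mm behind it; z points along the fingers, y is the line along which they close (so a half turn about z gives the same grasp; the last joint's range is limited). The gripper opens to 87 mm and grips with 3 to 60 N. Pads are 19 mm wide; open, the fingers measure 117 mm over their backs; the gripper's body (75 mm by 190 mm) begins 51 mm behind the grasp point.
Start: joints at [-76.599, 26.849, -2.785, 87.806, 1.381, 65.374, -4.715], TCP at [175.313, 651.855, 222.573] pointing down, gripper open.
Joint ranges: [-148.3, 148.3], [-19.14, 114.17], [-79.39, 73.82], [5.75, 140.21], [-59.74, 239.74], [12.07, 113.84], [-152.46, 152.46]. Speed limits (degrees/s): [147.25, 147.25, 180, 180, 180, 180, 180].

## Interface

Orientations are given as a 3x3 rotation matrix whose columns are the frame's x, y, z axes.
In Python, from station import env gives the robot as it stands.
- The arm moves only by the tool play_rows, never from a script. Its argument "moves" is a list of rows, each a list of 4 numbers: the shift along the tool's x, y, z in mm, then the turn about the tool's z in degrees. In form: [[x, y, z, roll], ...]. A call has 1 to 12 rows; each row is the pose to reach, as a shift and turn from the pose commanded when the call began, along the tool's axes at that moment; what a row does not reach only later rows make up. A row lasts 1/12 s, in which the tool goes at most 41.7 mm and 7.16 degrees, less where a joint would pass 70% of its speed; a pose out of reach is approached as far as the arm can. A call with a gripper value outside its range is refused whole. "hand" is the closure, from 0 (fully open) to 1 (shut), set as the call begins (left out, the last holds). The fingers move at their own pace and stop on an object; the grip force is fixed at half the most. Time passes only in rows, so rows that repeat a pose let the fingers close. It gives the time, the measured TCP pose, the force, the opening and the grip force at its end, in the units of the state.
- env.read_state(): the state, without advancing time (a new reading comes with each control period).
- env.get_image(name): name is "scene" or "top"; returns a dict with "img" (400x640x3 uint8, red, green, blue), "fx", "fy", "cx", "cy" (pixels), "R" (3x3) and "t" (3): a world point X has camera coordinates R X + t. Camera axes: x right, y down, z forward; pixel columns grow to the right and rows downward; lengths in mm; the calibration is good to about 2 mm. A picture is of the moment at which its call begins. There is no depth.
- env.finish_job(): hands the job in; it is judged then, once.
Trained networks look in the newest picture that a camera, given by its name, has taken for a name from the list of things; names that differ only in an ending like _2 or _b are one class to them, and where a whole thing is asked for, a point or a joint stands for the part that bears it (a point fixed in the world has none). Each returns a list of dicts, best first, with "p" (0 to 1); they miss things now and then, are a little off and sometimes report something else, mostly with a low value. They report only what shows in the picture. A call takes as long as a camera call.
- env.masks_of(query, camera): "mask" (400x640 bool, what is visible of it) and "uv" ([column, row] in pixels, amid what is visible of it).
The state is a dict: "t": time; "joint_pos": joint angles; "dq": joint speeds; "joint_torque": joint torques, N m; "position": TCP position; "ee_rot": TCP orientation; "contact_force": force on the tool from outside, world axes, zero at the start; "wrist_torque": the same for the moment, N m; "width": opening from 0.0 (shut) to 1.0 (fully open); "gripper_force": force on a finger pad.
Only numpy, scipy, OpenCV 4.12 (cv2) and the standard library are available. Lean on these libraries where they do the work, as an engineer would, in place of code of your own. Each camera call takes 0.05 s, during which the arm holds its last target. There are 200 camera calls.

## Task

Move the three samples on by one station: the conical flask goes from the balance to the stirrer, the jar from the stirrer into the spill tray, and the square bottle from the spill tray onto the balance, each left standing upright in the middle of its new place. Every place holds only one vessel, so use the empty cork mat for parking; never stand a vessel on the bare bench, set everything down gently without dropping it, and leave the tube rack, the tip box and the red-capped bottle where they are.

Things in the scene. Friction and masses are not known exactly. Their poses are not given: they have to be found in the camera images.
- flask: loose stoppered conical flask, glass with a dark rubber stopper, about 0.13 kg. Origin at the centre of its underside, z up along it. Base 64 mm across, narrowing to a neck 26 mm across at 70 mm height; neck up to 88 mm, then a stopper 29 mm across from 92 to 114 mm (top). Round: can be gripped by stopper and neck from above at any yaw. Starts near the middle of the balance pan.
- jar: loose low round jar, glass with a brass-coloured screw lid, about 0.16 kg. Origin at the centre of its underside, z up along it. Body 56 mm across; lid 60 mm across from 54 to 72 mm (top). Grip it across the lid from above, at any yaw. Starts near the middle of the stirrer plate.
- bottle: loose square clear bottle with a white round cap, about 0.18 kg. Origin at the centre of its underside, z up along it. Body 60 x 60 mm and 72 mm high (x and y across its flat sides), sloping shoulder to 85 mm, cap 36 mm across from 85 to 111 mm (top). Grip it by the cap from above, at any yaw. Starts near the middle of the spill tray.
- balance: fixed electronic balance: grey case 150 x 120 mm, 36 mm high, with a round steel pan 100 mm across whose flat top is 46 mm above the bench; a black display lies at the front (-x) edge of the case. Origin on the bench exactly under the pan's centre; z up; the case reaches from x -95 to +55 mm and y -60 to +60 mm.
- stirrer: fixed magnetic stirrer: grey case 150 x 120 mm, with a white square plate (108 x 108 mm) whose flat top is 66 mm above the bench; a small black knob (top 72 mm above the bench) stands at the front, 75 mm to -x of the origin. Origin on the bench exactly under the plate's centre; z up; the case reaches from x -95 to +55 mm and y -60 to +60 mm.
- tray: fixed black plastic spill tray, 124 x 124 mm outside, square, with a flat inner floor 116 x 116 mm that is 8 mm above the bench, and a rim 4 mm thick, 18 mm above the bench. Origin on the bench under the floor's centre; z up, x and y along its sides.
- mat: fixed round cork mat, 120 mm across, flat top 12 mm above the bench, empty at the start: the free spot for parking. Origin on the bench under its centre; z up.
- reagent: bystander, to be left alone: standing round white bottle with a red cap, 68 mm across, 150 mm high. Origin at the centre of its underside.
- tube_rack: bystander, to be left alone: grey rack with four clear tubes with blue and orange caps, 70 x 130 mm, 107 mm high. Origin at the centre of its underside, x along the short side.
- tip_box: bystander, to be left alone: blue pipette-tip box with a clear lid, 122 x 82 mm, 67 mm high. Origin at the centre of its underside, x along the long side.

How it is judged:
By the outcome, as a careful person would: the job done as asked, in the order asked, and still so for the second after the job is handed in, with the robot touching nothing.
It also fails if it takes over 104 s, if anything falls off the work surface, if the arm or the gripper's body presses on something with over 40 N, if the wrist force passes 120 N, or if a joint passes its speed limit or range.

## Working session

There is one attempt and no reset: what is moved stays moved. The work goes in short steps, Python scripts to look and compute and a tool call to move; the robot and the scene stay as the last step left them, time stands still between calls to the robot, and variables do not carry over. Pictures are saved under pics/ and viewed, at most 14 in all, crops included, and the job is handed in when it is done.

Besides the shell and the picture viewer there is one more tool, called by a JSON object that holds its "op" and its "data", one argument or row to a line. play_rows: Moves the arm, as the interface text tells. Its arguments: {"type":"object","properties":{"moves":{"type":"array"},"hand":{"type":"number"}},"required":["moves"]}

```bash
mkdir -p pics; ls
cat > h.py <<'E'
from station import env
import numpy as np, cv2
def ray(im,uv):
    d=im["R"].T@np.array([(uv[0]-im["cx"])/im["fx"],(uv[1]-im["cy"])/im["fy"],1.]); o=-im["R"].T@np.array(im["t"]); return o,d
def at(im,uv,z):
    o,d=ray(im,uv); return (o+d*(z-o[2])/d[2]).round(1)
def proj(im,X):
    c=im["R"]@np.array(X,float)+im["t"]; return np.array([im["fx"]*c[0]/c[2]+im["cx"],im["fy"]*c[1]/c[2]+im["cy"]])
def get(n):
    im=env.get_image(n); im["R"]=np.array(im["R"]);im["t"]=np.array(im["t"]); return im
def save(im,f): cv2.imwrite("pics/"+f,im["img"][:,:,::-1])
E
python3 - <<'E'
from h import *
for n in("scene","top"):
    im=get(n);save(im,n+"0.png");print(n,(-im["R"].T@im["t"]).round(),im["R"].round(2).tolist(),im["fx"])
    for q in("flask","jar","bottle","balance","stirrer","tray","mat","reagent","tube_rack","tip_box"):
        print(q,[(round(r["p"],2),np.round(r["uv"]).tolist(),int(r["mask"].sum())) for r in env.masks_of(q,n)[:2]])
s=env.read_state();print(s["t"],s["position"],np.round(s["ee_rot"],3),s["width"],s["contact_force"])
E
```

```text
pics
scene [1066. -883. 1005.] [[0.86, 0.52, -0.0], [0.37, -0.61, -0.7], [-0.36, 0.6, -0.72]] 455.26335074890994
flask [(0.75, [357.0, 195.0], 550), (0.23, [346.0, 205.0], 1454)]
jar [(0.8, [364.0, 113.0], 428)]
bottle [(0.78, [264.0, 232.0], 800), (0.6, [365.0, 109.0], 419)]
balance [(0.93, [344.0, 205.0], 1475)]
stirrer [(0.68, [356.0, 130.0], 1358)]
tray [(0.91, [271.0, 247.0], 1064)]
mat [(0.57, [287.0, 186.0], 895), (0.21, [184.0, 287.0], 2184)]
reagent [(0.81, [404.0, 140.0], 754)]
tube_rack [(0.59, [320.0, 258.0], 1825), (0.23, [402.0, 141.0], 742)]
tip_box [(0.7, [266.0, 230.0], 827), (0.62, [187.0, 287.0], 2112)]
top [ 512.  -94. 1327.] [[0.03, -1.0, -0.0], [-1.0, -0.03, -0.06], [0.06, 0.0, -1.0]] 442.46164679198256
flask [(0.63, [304.0, 152.0], 379)]
jar [(0.74, [202.0, 146.0], 599), (0.57, [179.0, 200.0], 520)]
bottle [(0.88, [386.0, 207.0], 478)]
balance [(0.97, [309.0, 169.0], 1741)]
stirrer [(0.96, [192.0, 215.0], 1922)]
tray [(0.97, [376.0, 203.0], 1208)]
mat [(0.84, [310.0, 234.0], 1311)]
reagent [(0.8, [200.0, 147.0], 645)]
tube_rack [(0.71, [305.0, 152.0], 370), (0.7, [383.0, 153.0], 1279)]
tip_box [(0.85, [467.0, 241.0], 1443)]
1.1 [175.30577809 651.86029855 222.56823653] [[-0.966  0.26  -0.   ]
 [ 0.26   0.966  0.   ]
 [ 0.     0.    -1.   ]] 0.9996369388820063 [-0.26061095  0.05744556  1.31001425]
```

Run:
```python
from h import *
im=get("top");c=im["img"][100:300,130:530,::-1];cv2.imwrite("pics/topc.png",cv2.resize(c,(800,400),interpolation=cv2.INTER_CUBIC))
im=get("scene");c=im["img"][70:310,130:450,::-1];cv2.imwrite("pics/scc.png",cv2.resize(c,(800,600),interpolation=cv2.INTER_CUBIC))
```

```text
(no output)
```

View pics/topc.png

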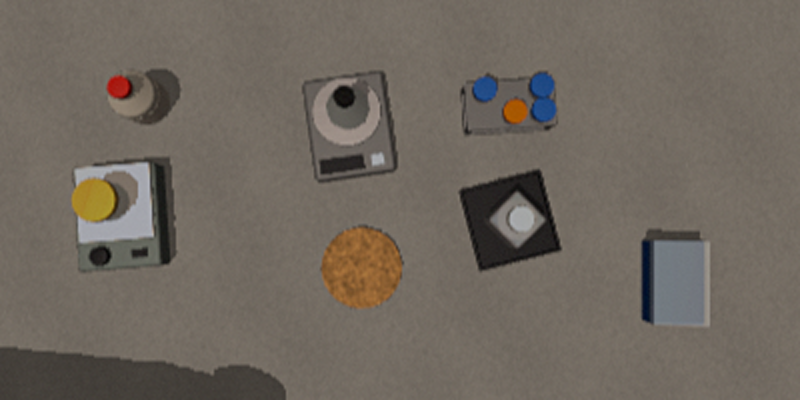

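View pics/scc.png

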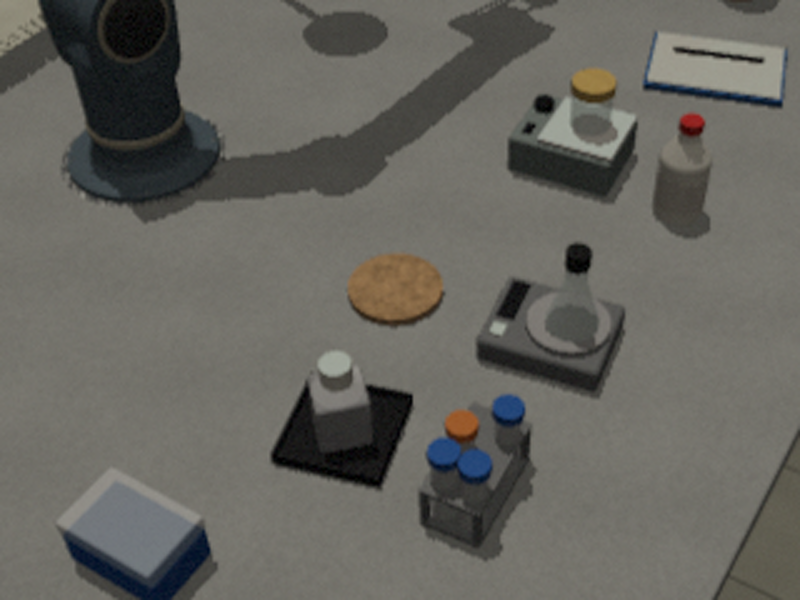

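The crops show the jar on the stirrer's white plate (top-crop 94,200), the flask on the pan (344,97), the bottle in the tray (518,219) and the mat empty (361,267). The reagent sits at (130,92), and the robot arm's shadow at the bottom left is clear of everything. Next I segment by colour and fit silhouettes.

```bash
cat > fit.py <<'E'
from h import *
from scipy.optimize import minimize
def pts(shape,p):
    # shape: ('c',r,z0,z1) or ('s',half,z0,z1); p: x,y,(yaw deg)
    k,r,z0,z1=shape
    a=np.arange(0,2*np.pi,.1) if k=='c' else np.radians([45,135,225,315])+np.radians(p[2])
    R=r if k=='c' else r*np.sqrt(2)
    return [(p[0]+R*np.cos(t),p[1]+R*np.sin(t),z) for z in(z0,z1) for t in a]
S=8
def sil(im,shape,p):
    u=np.array([proj(im,q) for q in pts(shape,p)])
    m=np.zeros((400,640),np.uint8); cv2.fillConvexPoly(m,cv2.convexHull(np.round(u*16).astype(np.int32)),255,cv2.LINE_AA,4); return m
def colmask(im,near,box,f,hull=True):
    hsv=cv2.cvtColor(im["img"],cv2.COLOR_RGB2HSV).astype(int); m=f(hsv[...,0],hsv[...,1],hsv[...,2]).astype(np.uint8)
    b=np.zeros_like(m); x,y=np.round(near).astype(int); b[max(0,y-box):y+box+1,max(0,x-box):x+box+1]=1; m*=b
    n,l,st,c=cv2.connectedComponentsWithStats(m,connectivity=8)
    if n<2:return m
    m=(l==1+np.argmax(st[1:,4])).astype(np.uint8)
    if hull:
        h=cv2.convexHull(cv2.findNonZero(m)); m=np.zeros_like(m); cv2.fillConvexPoly(m,h,1)
    return m
def fit(ims,shape,p0,box,f):
    best=[]
    for g in [[i] for i in ims]+([ims] if len(ims)>1 else []):
        ms=[colmask(i,proj(i,[p0[0],p0[1],shape[3]]),box,f) for i in g]
        def cost(p): return sum(np.abs(sil(i,shape,p)/255.-m).sum()/max(m.sum(),1) for i,m in zip(g,ms))
        q=np.array(p0,float); st=np.array([8.,8.]+[8.]*(len(q)-2))
        for _ in range(3):
            sx=np.vstack([q]+[q+np.eye(len(q))[k]*st[k] for k in range(len(q))]); r=minimize(cost,q,method="Nelder-Mead",options=dict(initial_simplex=sx,xatol=.1,fatol=1e-4)); q=r.x; st=st/2
        best.append((q.round(1).tolist(),round(r.fun,3),[int(m.sum()) for m in ms]))
    return best
C={
"lid":(lambda h,s,v:(h>15)&(h<32)&(s>140)&(v>90)),
"mat":(lambda h,s,v:(h>5)&(h<25)&(s>110)&(v>80)),
"blk":(lambda h,s,v:(v<45)),
"wht":(lambda h,s,v:(s<40)&(v>150)),
"pan":(lambda h,s,v:(v>135)),
}
E
python3 - <<'E'
from fit import *
t=get("top");s=get("scene")
for n,uv,z in [("jar",(178,200),138),("plate",(187,200),66),("stop",(302,148),160),("pan",(303,155),46),("mat",(310.5,233.5),12),("cap",(390,209),119),("tray",(385,210),18)]:
    X=at(t,uv,z);print(n,X,proj(s,X).round(),cv2.cvtColor(t["img"],cv2.COLOR_RGB2HSV)[int(uv[1]),int(uv[0])])
hs=cv2.cvtColor(t["img"],cv2.COLOR_RGB2HSV)
for uv in [(293,160),(300,165),(200,215),(378,195),(195,228),(285,180),(300,200),(382,210)]:print(uv,hs[uv[1],uv[0]])
hs=cv2.cvtColor(s["img"],cv2.COLOR_RGB2HSV)
for x,y in[(400,285),(555,345),(600,90),(335,367),(355,400),(570,148),(578,260),(300,430)]:print("s",x,y,hs[int(70+y*.4),int(130+x*.4)])
E
```

```text
jar [549.7 305.4 138. ] [366. 102.] [ 23 189 166]
plate [552.6 303.9  66. ] [365. 120.] [ 21 199 114]
stop [695.6 -25.7 160. ] [360. 170.] [19 97 21]
pan [693.1 -22.5  46. ] [357. 198.] [23 24 95]
mat [464.5 -49.5  12. ] [288. 184.] [ 16 167 150]
cap [ 540.6 -268.1  119. ] [264. 215.] [100   5 166]
tray [ 539.6 -267.9   18. ] [267. 239.] [102   7 171]
(293, 160) [ 12  34 152]
(300, 165) [ 12  36 157]
(200, 215) [120  10 172]
(378, 195) [173  28  37]
(195, 228) [34 18 97]
(285, 180) [ 16  34 114]
(300, 200) [ 16  38 113]
(382, 210) [  7  17 139]
s 400 285 [ 16 124 128]
s 555 345 [ 20  19 120]
s 600 90 [ 20 143 143]
s 335 367 [ 46  17 164]
s 355 400 [ 17  15 121]
s 570 148 [ 20  28 109]
s 578 260 [ 15 185  11]
s 300 430 [45 21 24]
```

```bash
cat > run1.py <<'E'
from fit import *
t=get("top");s=get("scene")
W=lambda h,s,v:(s<30)&(v>155)
print("jar",fit([t,s],('c',30,66+54,138),(549,305),22,lambda h,s,v:(h>14)&(h<32)&(s>110)&(v>60)))
print("stop",fit([t,s],('c',14.5,46+92,160),(695,-26),10,lambda h,s,v:(v<45)))
print("cap",fit([t,s],('c',18,8+85,119),(540,-268),12,W))
print("mat",fit([t,s],('c',60,0,12),(464,-49),34,lambda h,s,v:(h>5)&(h<25)&(s>90)&(v>60)))
print("tray",fit([t,s],('s',62,0,18),(540,-266,-14),42,lambda h,s,v:(v<60)))
print("plate",fit([t],('s',54,60,66),(553,300,4),26,lambda h,s,v:((s<35)&(v>130))|((s>130)&(v>60))))
print("pan",fit([t],('c',50,42,46),(693,-28),22,lambda h,s,v:(v>134)))
print("bottle body",fit([t],('s',30,40,80),(540,-268,35),20,lambda h,s,v:(v>80)))
E
python3 run1.py
```

```text
jar [([551.7, 310.6], np.float64(0.203), [399]), ([551.4, 310.2], np.float64(0.367), [190]), ([552.1, 310.9], np.float64(0.574), [399, 190])]
stop [([696.0, -25.2], np.float64(0.369), [94]), ([697.5, -24.1], np.float64(0.472), [99]), ([697.4, -24.5], np.float64(0.859), [94, 99])]
cap [([538.4, -273.3], np.float64(0.535), [117]), ([523.0, -249.6], np.float64(1.612), [87]), ([538.5, -269.6], np.float64(2.207), [117, 87])]
mat [([465.8, -49.5], np.float64(0.05), [1313]), ([459.9, -44.9], np.float64(0.169), [826]), ([464.1, -49.0], np.float64(0.231), [1313, 826])]
tray [([541.4, -267.1, 15.7], np.float64(0.039), [1845]), ([540.3, -268.4, 16.3], np.float64(0.091), [1751]), ([541.1, -267.9, 15.6], np.float64(0.133), [1845, 1751])]
plate [([549.8, 308.3, 6.8], np.float64(0.048), [1509])]
pan [([691.7, -21.6], np.float64(0.123), [882])]
bottle body [([541.4, -270.6, 46.3], np.float64(0.259), [437])]
```

```bash
cat > ov.py <<'E'
from fit import *
def box(p,yaw,x0,x1,y0,y1,z):
    c,s=np.cos(np.radians(yaw)),np.sin(np.radians(yaw))
    return [(p[0]+c*x-s*y,p[1]+s*x+c*y,z) for x,y in((x0,y0),(x1,y0),(x1,y1),(x0,y1))]
def circ(p,r,z): return [(p[0]+r*np.cos(a),p[1]+r*np.sin(a),z) for a in np.arange(0,6.3,.15)]
def draw(im,polys,f,off,sz,k):
    c=cv2.resize(im["img"][off[1]:off[1]+sz[1],off[0]:off[0]+sz[0],::-1],None,fx=k,fy=k,interpolation=cv2.INTER_CUBIC)
    for P in polys:
        u=np.array([(proj(im,q)-off+.5)*k-.5 for q in P]);cv2.polylines(c,[np.round(u*16).astype(np.int32)],True,(0,255,0),1,cv2.LINE_AA,4)
    return c
E
cat > o1.py <<'E'
from ov import *
J=(551.7,309.5);F=(697,-25);B=(540,-268.5);M=(465,-49.5);T=(541.2,-267.6);P=(550,307);N=(692,-22)
polys=[circ(J,30,138),circ(F,14.5,160),circ(B,18,119),circ(M,60,12),box(T,15.7,-62,62,-62,62,18),box(P,4,-54,54,-54,54,66),box(P,4,-95,55,-60,60,60),circ(N,50,46),box(N,7,-95,55,-60,60,36),box(B,46,-30,30,-30,30,72+8)]
t=get("top")
a=[draw(t,polys,0,o,(100,75),4) for o in((155,150),(265,120),(345,170),(270,195))]
cv2.imwrite("pics/ov1.png",np.vstack([np.hstack(a[:2]),np.hstack(a[2:])]))
E
python3 o1.py
```

```text
(no output)
```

View pics/ov1.png

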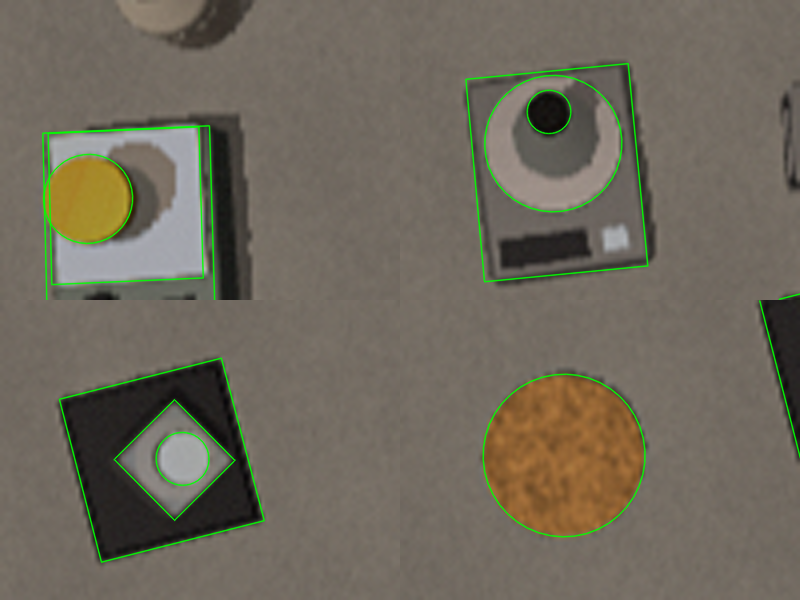

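The green outlines match the pixels closely: jar lid, plate, pan, stopper, tray, cap and mat are all located. I'll park the jar on the mat first, then move flask → stirrer, bottle → balance, jar → tray.

{"op": "play_rows", "data": {
  "hand": 0,
  "moves": [
    [-9,-5,0,-1],
    [-27,-14,0,-2],
    [-54,-28,0,-4],
    [-83,-43,0,-5],
    [-113,-58,0,-7],
    [-145,-74,0,-9],
    [-177,-91,0,-11],
    [-209,-107,0,-12],
    [-240,-123,0,-13],
    [-267,-137,0,-14],
    [-288,-148,0,-15],
    [-300,-154,0,-15.1]
  ]
}}

```text
t: 2.45
position: [428.2, 421.9, 222.8]
ee_rot: [[-1.0, 0.004, 0.001], [0.004, 1.0, -0.001], [-0.002, -0.001, -1.0]]
contact_force: [-0.4, -0.2, 0.1]
width: 0.999
gripper_force: 0.0
```

```bash
cat > go.py <<'E'
import sys; from h import *
a=list(map(float,sys.argv[1:])); s=env.read_state(); R=np.array(s["ee_rot"]);p=np.array(s["position"])
print("t",round(s["t"],2),"pos",p.round(1),"x-ang",np.degrees(np.arctan2(R[1,0],R[0,0])).round(2),"F",np.round(s["contact_force"],1),"w",round(s["width"]*87,1),"q",np.round(s["joint_pos"]).tolist())
for i in range(0,len(a),3): print("shift",(R.T@(np.array(a[i:i+3])-p)).round(1))
E
python3 go.py 551.7 309.5 200
```

```text
t 2.45 pos [428.2 421.9 222.8] x-ang 179.79 F [-0.4 -0.2  0.1] w 86.9 q [-48.0, 20.0, -0.0, 98.0, 0.0, 62.0, 41.0]
shift [-123.9 -111.9   23.1]
```

{"op": "play_rows", "data": {
  "moves": [
    [-8,-7,1,0],
    [-26,-23,5,0],
    [-48,-43,10,0],
    [-72,-65,15,0],
    [-94,-86,18,0],
    [-111,-102,20,0],
    [-120,-110,21,0],
    [-124,-113,22,0],
    [-126,-115,22,0],
    [-126,-115,22,0],
    [-126,-115,22,0],
    [-126,-115,22,0]
  ]
}}

```text
t: 3.45
position: [549.9, 312.1, 200.7]
ee_rot: [[-1.0, -0.004, -0.0], [-0.004, 1.0, 0.001], [0.0, 0.001, -1.0]]
contact_force: [-0.5, 0.6, 0.1]
width: 0.999
gripper_force: 0.0
```

```bash
python3 go.py 551.7 309.5 200
cat > o2.py <<'E'
from ov import *
s=get("scene");p=env.read_state()["position"]
cv2.imwrite("pics/s2.png",draw(s,[circ((551.7,309.5),30,138),circ((551.7,309.5),30,120)],0,(310,60),(110,80),6))
E
python3 o2.py
```

```text
t 3.45 pos [549.9 312.1 200.7] x-ang -179.79 F [-0.5  0.6  0.1] w 86.9 q [-35.0, 24.0, 3.0, 96.0, -1.0, 61.0, 58.0]
shift [-1.8 -2.6  0.7]
```

View pics/s2.png

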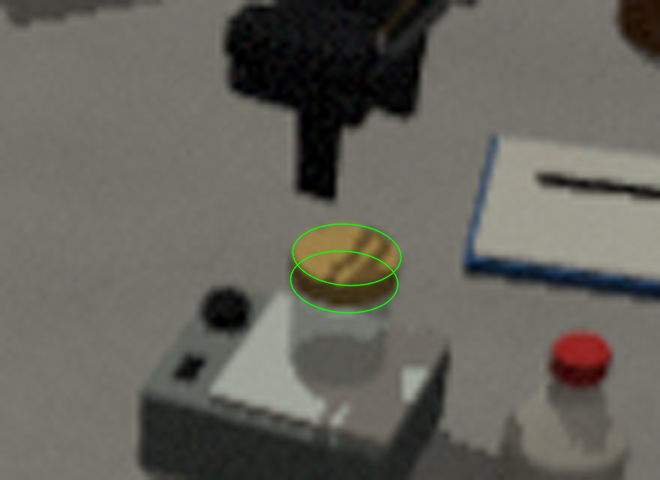

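{"op": "play_rows", "data": {
  "moves": [
    [-1,-1,3,0],
    [-2,-2,10,0],
    [-2,-2,20,0],
    [-2,-2,32,0],
    [-2,-2,44,0],
    [-2,-2,56,0],
    [-2,-2,67,0],
    [-2,-2,76,0],
    [-2,-2,83,0],
    [-2,-2,87,0],
    [-2,-2,89,0],
    [-2,-2,90,0]
  ]
}}

```text
t: 4.5
position: [553.2, 308.4, 110.4]
ee_rot: [[-1.0, -0.001, 0.0], [-0.001, 1.0, 0.0], [-0.0, 0.0, -1.0]]
contact_force: [-0.2, 0.9, 0.2]
width: 1.004
gripper_force: 0.0
```

{"op": "play_rows", "data": {
  "hand": 1,
  "moves": [
    [0,0,0,0],
    [0,0,0,0],
    [0,0,0,0],
    [0,0,0,0],
    [0,0,0,0],
    [0,0,0,0],
    [0,0,0,0],
    [0,0,0,0],
    [0,0,0,0],
    [0,0,0,0]
  ]
}}

```text
t: 5.33
position: [553.3, 308.9, 111.0]
ee_rot: [[-1.0, -0.001, 0.001], [-0.001, 1.0, 0.001], [-0.001, 0.001, -1.0]]
contact_force: [1.2, 1.3, 3.0]
width: 0.678
gripper_force: 30.0
```

```bash
python3 go.py 465 -49.5 156
```

```text
t 5.33 pos [553.3 308.9 111. ] x-ang -179.95 F [1.2 1.3 3. ] w 59.0 q [-35.0, 29.0, 2.0, 100.0, -2.0, 51.0, 58.0]
shift [  88.6 -358.3  -45.5]
```

{"op": "play_rows", "data": {
  "moves": [
    [0,0,-2,0],
    [0,0,-7,0],
    [0,0,-15,0],
    [0,0,-25,0],
    [0,0,-35,0],
    [0,0,-45,0],
    [0,0,-54,0],
    [0,0,-60,0],
    [0,0,-64,0],
    [0,0,-65,0],
    [0,0,-65,0]
  ]
}}

```text
t: 6.25
position: [553.1, 308.3, 175.7]
ee_rot: [[-1.0, -0.001, 0.0], [-0.001, 1.0, 0.0], [-0.0, 0.0, -1.0]]
contact_force: [-0.4, -0.4, -1.6]
width: 0.682
gripper_force: 30.0
```

{"op": "play_rows", "data": {
  "moves": [
    [1,-4,0,0],
    [4,-15,0,0],
    [8,-33,0,0],
    [14,-55,0,0],
    [20,-79,0,0],
    [26,-104,0,0],
    [32,-129,0,0],
    [38,-153,0,0],
    [43,-173,0,0],
    [47,-189,0,0],
    [49,-197,0,0],
    [50,-200,0,0]
  ]
}}

```text
t: 7.25
position: [502.5, 105.9, 175.4]
ee_rot: [[-1.0, 0.002, -0.001], [0.002, 1.0, -0.001], [0.001, -0.001, -1.0]]
contact_force: [0.1, 0.2, -1.4]
width: 0.679
gripper_force: 30.0
```

{"op": "play_rows", "data": {
  "moves": [
    [1,-4,0,0],
    [4,-15,0,0],
    [8,-32,0,0],
    [14,-54,0,0],
    [20,-78,0,0],
    [26,-102,0,0],
    [31,-123,0,0],
    [35,-139,0,0],
    [37,-150,0,0],
    [38,-156,0,0],
    [38,-158,0,0],
    [38,-158,0,0]
  ]
}}

```text
t: 8.25
position: [465.6, -49.6, 175.5]
ee_rot: [[-1.0, -0.001, 0.0], [-0.001, 1.0, 0.0], [-0.0, 0.0, -1.0]]
contact_force: [-0.0, -0.4, -1.3]
width: 0.679
gripper_force: 30.0
```

```bash
python3 go.py 465 -49.5 57
cat > f2.py <<'E'
from fit import *
p=env.read_state()["position"]; z=p[2]-44
t=get("top");s=get("scene")
print(fit([s],('c',30,z+54,z+72),(p[0],p[1]),20,lambda h,s,v:(h>14)&(h<32)&(s>110)&(v>50)))
save(s,"s3.png")
E
python3 f2.py
```

```text
t 8.25 pos [465.6 -49.6 175.5] x-ang -179.95 F [-0.  -0.4 -1.3] w 59.1 q [-9.0, 10.0, 11.0, 119.0, -3.0, 51.0, 94.0]
shift [6.000e-01 1.000e-01 1.185e+02]
[([463.2, -40.8], np.float64(1.278), [159])]
```

{"op": "play_rows", "data": {
  "moves": [
    [0,0,3,0],
    [0,0,11,0],
    [0,0,23,0],
    [0,0,37,0],
    [0,0,52,0],
    [0,0,67,0],
    [0,0,81,0],
    [0,0,93,0],
    [0,0,102,0],
    [0,0,108,0],
    [0,0,112,0],
    [0,0,114,0]
  ]
}}

```text
t: 9.35
position: [465.3, -49.6, 61.0]
ee_rot: [[-1.0, -0.001, -0.0], [-0.001, 1.0, 0.0], [0.0, 0.0, -1.0]]
contact_force: [0.1, -0.5, -1.6]
width: 0.683
gripper_force: 30.0
```

{"op": "play_rows", "data": {
  "moves": [
    [0,0,0.5,0],
    [0,0,1,0],
    [0,0,1.5,0],
    [0,0,2,0],
    [0,0,2.5,0],
    [0,0,3,0],
    [0,0,3,0],
    [0,0,3,0]
  ]
}}

```text
t: 10.02
position: [465.4, -49.8, 58.5]
ee_rot: [[-1.0, -0.001, 0.0], [-0.001, 1.0, 0.0], [-0.0, 0.0, -1.0]]
contact_force: [-0.9, -0.3, -1.0]
width: 0.682
gripper_force: 30.0
```

{"op": "play_rows", "data": {
  "moves": [
    [0,0,0.5,0],
    [0,0,1,0],
    [0,0,1.5,0],
    [0,0,1.5,0],
    [0,0,1.5,0]
  ]
}}

```text
t: 10.43
position: [465.3, -49.8, 57.0]
ee_rot: [[-1.0, -0.001, -0.0], [-0.001, 1.0, 0.0], [0.0, 0.0, -1.0]]
contact_force: [0.3, 0.9, -2.1]
width: 0.68
gripper_force: 30.0
```

{"op": "play_rows", "data": {
  "moves": [
    [0,0,0.5,0],
    [0,0,0.5,0],
    [0,0,1,0],
    [0,0,1,0]
  ]
}}

```text
t: 10.77
position: [465.7, -49.7, 56.8]
ee_rot: [[-1.0, -0.001, 0.0], [-0.001, 1.0, 0.0], [-0.0, 0.0, -1.0]]
contact_force: [-2.4, 1.0, 9.5]
width: 0.678
gripper_force: 30.0
```

{"op": "play_rows", "data": {
  "hand": 0,
  "moves": [
    [0,0,0,0],
    [0,0,0,0],
    [0,0,0,0],
    [0,0,0,0],
    [0,0,0,0],
    [0,0,0,0],
    [0,0,-2,0],
    [0,0,-6,0],
    [0,0,-12,0],
    [0,0,-22,0],
    [0,0,-34,0],
    [0,0,-46,0]
  ]
}}

```text
t: 11.77
position: [465.5, -49.8, 103.3]
ee_rot: [[-1.0, -0.001, 0.0], [-0.001, 1.0, 0.0], [-0.0, 0.0, -1.0]]
contact_force: [0.5, 0.3, -0.8]
width: 1.002
gripper_force: 0.0
```

{"op": "play_rows", "data": {
  "moves": [
    [0,0,-15,0],
    [0,0,-33,0],
    [0,0,-53,0],
    [0,0,-73,0],
    [0,0,-90,0],
    [0,0,-102,0],
    [0,0,-108,0],
    [0,0,-110,0],
    [0,0,-110,0],
    [0,0,-110,0]
  ]
}}

```text
t: 12.6
position: [464.9, -49.7, 211.5]
ee_rot: [[-1.0, -0.001, -0.001], [-0.001, 1.0, 0.0], [0.001, 0.0, -1.0]]
contact_force: [0.3, 0.8, 0.8]
width: 1.0
gripper_force: 0.0
```

```bash
python3 go.py 697 -25 215
```

```text
t 12.6 pos [464.9 -49.7 211.5] x-ang -179.96 F [0.3 0.8 0.8] w 87.0 q [-9.0, 8.0, 11.0, 116.0, -2.0, 56.0, 93.0]
shift [-232.2   24.6   -3.7]
```

{"op": "play_rows", "data": {
  "moves": [
    [-6,1,0,0],
    [-20,2,0,0],
    [-42,4,0,0],
    [-68,7,0,0],
    [-96,10,0,0],
    [-125,13,0,0],
    [-154,16,0,0],
    [-181,19,0,0],
    [-204,22,0,0],
    [-220,24,0,0],
    [-229,25,0,0],
    [-232,25,0,0]
  ]
}}

```text
t: 13.6
position: [698.2, -24.0, 210.2]
ee_rot: [[-1.0, -0.002, -0.002], [-0.002, 1.0, -0.0], [0.002, -0.0, -1.0]]
contact_force: [-0.4, 0.4, 0.8]
width: 1.0
gripper_force: 0.0
```

```bash
python3 go.py 697 -25 132
cat > o3.py <<'E'
from ov import *
F=(697,-25)
s=get("scene");t=get("top")
a=draw(s,[circ(F,14.5,160),circ(F,14.5,138),circ(F,32,46),circ((692,-22),50,46)],0,(310,130),(100,100),4)
b=draw(t,[circ((465,-49.5),30,84),circ((465,-49.5),60,12)],0,(260,180),(100,100),4)
cv2.imwrite("pics/s4.png",np.hstack([a,b]))
E
python3 o3.py
```

```text
t 13.6 pos [698.2 -24.  210.2] x-ang -179.91 F [-0.4  0.4  0.8] w 87.0 q [-9.0, 30.0, 11.0, 86.0, -6.0, 65.0, 93.0]
shift [ 1.1 -1.  78.2]
```

View pics/s4.png

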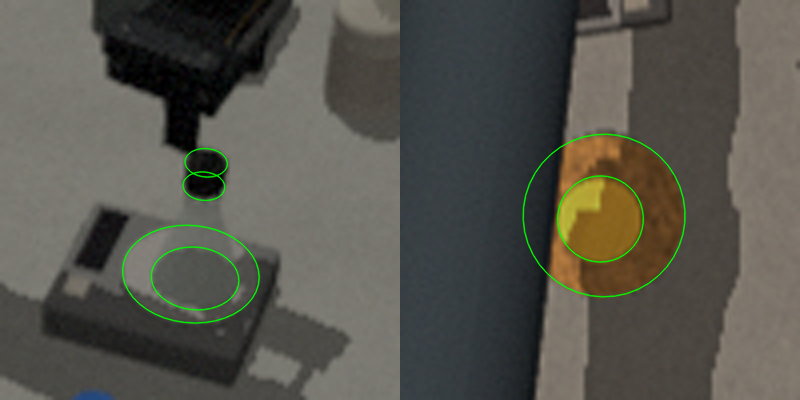

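The stopper sits inside its outline, and the jar lid is centred on the mat. Descending on the flask now.

{"op": "play_rows", "data": {
  "moves": [
    [0,0,3,0],
    [0,0,10,0],
    [0,0,20,0],
    [0,0,30,0],
    [0,0,40,0],
    [0,0,50,0],
    [0,0,60,0],
    [0,0,68,0],
    [0,0,74,0],
    [0,0,77,0],
    [0,0,79,0],
    [0,0,79,0]
  ]
}}

```text
t: 14.7
position: [697.4, -24.6, 132.7]
ee_rot: [[-1.0, -0.001, -0.0], [-0.001, 1.0, 0.0], [0.0, 0.0, -1.0]]
contact_force: [-0.5, -0.9, -0.0]
width: 1.0
gripper_force: 0.0
```

{"op": "play_rows", "data": {
  "hand": 1,
  "moves": [
    [0,0,0,0],
    [0,0,0,0],
    [0,0,0,0],
    [0,0,0,0],
    [0,0,0,0],
    [0,0,0,0],
    [0,0,0,0],
    [0,0,0,0],
    [0,0,0,0],
    [0,0,0,0],
    [0,0,0,0],
    [0,0,0,0]
  ]
}}

```text
t: 15.7
position: [697.3, -24.5, 133.0]
ee_rot: [[-1.0, -0.001, -0.0], [-0.001, 1.0, 0.0], [0.0, 0.0, -1.0]]
contact_force: [0.2, -0.1, 0.3]
width: 0.326
gripper_force: 30.0
```

{"op": "play_rows", "data": {
  "moves": [
    [0,0,-1,0],
    [0,0,-4,0],
    [0,0,-10,0],
    [0,0,-18,0],
    [0,0,-28,0],
    [0,0,-38,0],
    [0,0,-48,0],
    [0,0,-57,0],
    [0,0,-64,0],
    [0,0,-68,0],
    [0,0,-70,0],
    [0,0,-70,0]
  ]
}}

```text
t: 16.7
position: [697.5, -24.5, 203.4]
ee_rot: [[-1.0, -0.001, 0.001], [-0.001, 1.0, 0.0], [-0.001, 0.0, -1.0]]
contact_force: [-0.1, 0.1, -2.7]
width: 0.326
gripper_force: 30.0
```

```bash
python3 go.py 550 307 202
```

```text
t 16.7 pos [697.5 -24.5 203.4] x-ang -179.95 F [-0.1  0.1 -2.7] w 28.4 q [-9.0, 30.0, 11.0, 86.0, -6.0, 64.0, 93.0]
shift [147.2 331.7   1.4]
```

{"op": "play_rows", "data": {
  "moves": [
    [2,4,0,0],
    [6,14,0,0],
    [14,31,0,0],
    [23,52,0,0],
    [33,74,0,0],
    [43,96,0,0],
    [53,118,0,0],
    [62,139,0,0],
    [69,156,0,0],
    [75,168,0,0],
    [78,176,0,0],
    [80,180,0,0]
  ]
}}

```text
t: 17.7
position: [616.4, 157.1, 202.8]
ee_rot: [[-1.0, -0.003, -0.001], [-0.003, 1.0, 0.0], [0.001, 0.0, -1.0]]
contact_force: [-0.4, -0.3, -1.4]
width: 0.321
gripper_force: 30.0
```

{"op": "play_rows", "data": {
  "moves": [
    [2,4,0,0],
    [6,13,0,0],
    [13,29,0,0],
    [22,49,0,0],
    [31,70,0,0],
    [41,92,0,0],
    [50,112,0,0],
    [58,130,0,0],
    [63,142,0,0],
    [66,149,0,0],
    [67,152,0,0],
    [67,152,0,0]
  ]
}}

```text
t: 18.7
position: [550.3, 307.1, 203.0]
ee_rot: [[-1.0, -0.001, 0.0], [-0.001, 1.0, -0.0], [-0.0, -0.0, -1.0]]
contact_force: [0.3, -0.0, -1.9]
width: 0.322
gripper_force: 30.0
```

```bash
python3 go.py 550 307 153
cat > o4.py <<'E'
from ov import *
s=get("scene");t=get("top")
p=env.read_state()["position"];b=p[2]-87
P=(550,307)
po=[box(P,4,-54,54,-54,54,66),circ(p[:2],14.5,b+114),circ(p[:2],32,b)]
cv2.imwrite("pics/s5.png",np.hstack([draw(s,po,0,(310,50),(100,110),4),draw(t,po,0,(150,150),(100,110),4)]))
W=lambda h,s,v:(s<40)&(v>120)
print(fit([t],('s',54,60,66),(550,305,4),27,lambda h,s,v:(s<30)&(v>140)))
E
python3 o4.py
```

```text
t 18.7 pos [550.3 307.1 203. ] x-ang -179.97 F [ 0.3 -0.  -1.9] w 28.0 q [-38.0, 24.0, 6.0, 96.0, -3.0, 61.0, 60.0]
shift [ 0.3 -0.1 50. ]
[([547.1, 303.7, 5.6], np.float64(1.393), [649])]
```

View pics/s5.png

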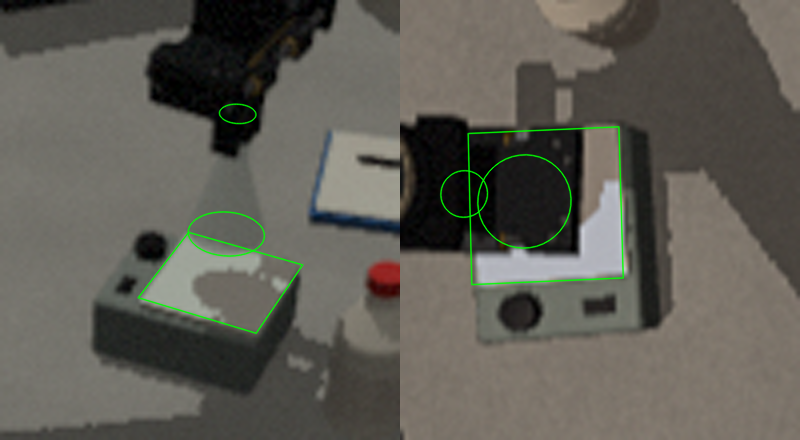

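The plate outline fits in both views and the flask hangs upright above its middle.

{"op": "play_rows", "data": {
  "moves": [
    [0,0,2,0],
    [0,0,6,0],
    [0,0,12,0],
    [0,0,19,0],
    [0,0,26,0],
    [0,0,33,0],
    [0,0,39,0],
    [0,0,43,0],
    [0,0,46,0],
    [0,0,47,0],
    [0,0,48,0],
    [0,0,48,0]
  ]
}}

```text
t: 19.8
position: [550.2, 307.4, 155.1]
ee_rot: [[-1.0, -0.001, 0.0], [-0.001, 1.0, 0.0], [-0.0, 0.0, -1.0]]
contact_force: [0.4, -0.0, -1.4]
width: 0.324
gripper_force: 30.0
```

{"op": "play_rows", "data": {
  "moves": [
    [0,0,0.5,0],
    [0,0,1,0],
    [0,0,1.5,0],
    [0,0,1.5,0],
    [0,0,2,0],
    [0,0,2,0]
  ]
}}

```text
t: 20.3
position: [550.1, 307.3, 153.0]
ee_rot: [[-1.0, -0.001, -0.0], [-0.001, 1.0, 0.0], [0.0, 0.0, -1.0]]
contact_force: [0.2, -0.2, -2.1]
width: 0.325
gripper_force: 30.0
```

{"op": "play_rows", "data": {
  "moves": [
    [0,0,0.5,0],
    [0,0,0.5,0],
    [0,0,1,0],
    [0,0,1,0]
  ]
}}

```text
t: 20.63
position: [550.3, 307.4, 153.0]
ee_rot: [[-1.0, -0.001, 0.001], [-0.001, 1.0, 0.001], [-0.001, 0.001, -1.0]]
contact_force: [-2.5, -1.1, 4.6]
width: 0.325
gripper_force: 30.0
```

{"op": "play_rows", "data": {
  "hand": 0,
  "moves": [
    [0,0,0,0],
    [0,0,0,0],
    [0,0,0,0],
    [0,0,0,0],
    [0,0,0,0],
    [0,0,0,0],
    [0,0,0,0],
    [0,0,0,0],
    [0,0,-2,0],
    [0,0,-7,0],
    [0,0,-14,0],
    [0,0,-22,0]
  ]
}}

```text
t: 21.63
position: [550.1, 307.3, 174.7]
ee_rot: [[-1.0, -0.001, -0.0], [-0.001, 1.0, 0.0], [0.0, 0.0, -1.0]]
contact_force: [0.7, -0.1, -0.1]
width: 0.994
gripper_force: 0.0
```

{"op": "play_rows", "data": {
  "moves": [
    [0,0,-10,0],
    [0,0,-22,0],
    [0,0,-33,0],
    [0,0,-42,0],
    [0,0,-48,0],
    [0,0,-50,0],
    [0,0,-50,0]
  ]
}}

```text
t: 22.22
position: [550.3, 307.4, 224.8]
ee_rot: [[-1.0, -0.001, 0.001], [-0.001, 1.0, 0.001], [-0.001, 0.001, -1.0]]
contact_force: [0.1, 0.3, -0.4]
width: 1.0
gripper_force: 0.0
```

```bash
python3 go.py 540 -268.5 200
```

```text
t 22.22 pos [550.3 307.4 224.8] x-ang -179.96 F [ 0.1  0.3 -0.4] w 87.0 q [-38.0, 22.0, 6.0, 95.0, -3.0, 63.0, 59.0]
shift [  10.7 -575.9   24.4]
```

{"op": "play_rows", "data": {
  "moves": [
    [0,-6,0,0],
    [0,-22,0,0],
    [1,-48,0,0],
    [1,-80,0,0],
    [2,-112,0,0],
    [2,-144,0,0],
    [3,-176,0,0],
    [4,-208,0,0],
    [5,-237,0,0],
    [5,-260,0,0],
    [5,-274,0,0],
    [5,-280,0,0]
  ]
}}

```text
t: 23.22
position: [544.2, 22.4, 223.6]
ee_rot: [[-1.0, 0.005, -0.001], [0.005, 1.0, -0.002], [0.001, -0.002, -1.0]]
contact_force: [-0.4, 0.2, -0.2]
width: 1.004
gripper_force: 0.0
```

{"op": "play_rows", "data": {
  "moves": [
    [0,-6,0,0],
    [0,-22,0,0],
    [1,-48,0,0],
    [1,-80,2,0],
    [2,-112,5,0],
    [2,-144,8,0],
    [3,-176,11,0],
    [4,-208,15,0],
    [5,-242,18,0],
    [5,-272,21,0],
    [5,-290,23,0],
    [5,-296,24,0]
  ]
}}

```text
t: 24.22
position: [539.5, -272.0, 199.4]
ee_rot: [[-1.0, 0.003, -0.001], [0.003, 1.0, -0.001], [0.001, -0.001, -1.0]]
contact_force: [-0.2, -0.1, 0.8]
width: 0.997
gripper_force: 0.0
```

```bash
python3 go.py 540 -268.5 95
cat > o5.py <<'E'
from ov import *
s=get("scene");t=get("top")
B=(540,-268.5);P=(550,307)
a=draw(s,[circ(B,18,119),circ(B,18,93),box((541,-267.6),15.7,-62,62,-62,62,18)],0,(220,180),(100,110),4)
b=draw(t,[circ(P,14.5,180),circ(P,32,66),box(P,4,-54,54,-54,54,66)],0,(150,150),(100,110),4)
cv2.imwrite("pics/s6.png",np.hstack([a,b]))
E
python3 o5.py
```

```text
t 24.22 pos [ 539.5 -272.   199.4] x-ang 179.82 F [-0.2 -0.1  0.8] w 86.8 q [8.0, 22.0, 20.0, 100.0, -8.0, 59.0, 120.0]
shift [ -0.7   3.7 104.4]
```

View pics/s6.png

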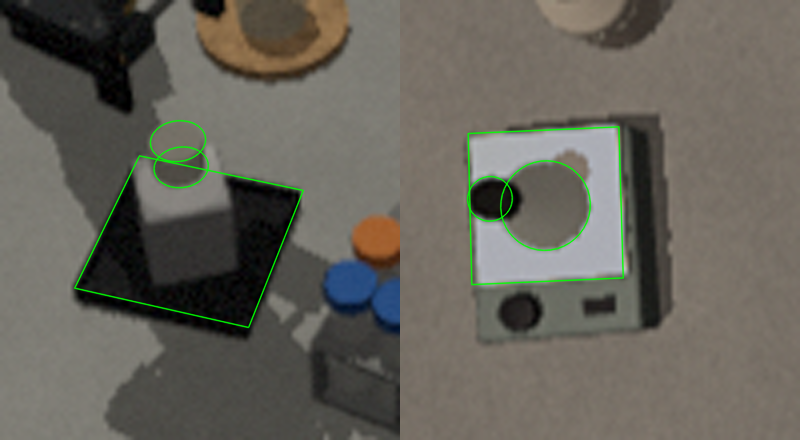

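The bottle's cap lies in the arm's shadow at the outlined spot (178,142), and the flask stands mid-plate. Descending on the bottle.

{"op": "play_rows", "data": {
  "moves": [
    [0,0,2,0],
    [0,0,8,0],
    [0,0,18,0],
    [0,0,30,0],
    [0,0,43,0],
    [0,0,56,0],
    [0,0,69,0],
    [0,0,81,0],
    [0,0,91,0],
    [0,0,98,0],
    [0,0,102,0],
    [0,0,104,0]
  ]
}}

```text
t: 25.32
position: [540.4, -268.5, 95.3]
ee_rot: [[-1.0, -0.001, -0.001], [-0.001, 1.0, 0.0], [0.001, 0.0, -1.0]]
contact_force: [0.3, 0.0, -0.9]
width: 1.001
gripper_force: 0.0
```

{"op": "play_rows", "data": {
  "hand": 1,
  "moves": [
    [0,0,0,0],
    [0,0,0,0],
    [0,0,0,0],
    [0,0,0,0],
    [0,0,0,0],
    [0,0,0,0],
    [0,0,0,0],
    [0,0,0,0],
    [0,0,0,0],
    [0,0,0,0],
    [0,0,0,0],
    [0,0,0,0]
  ]
}}

```text
t: 26.32
position: [540.6, -268.9, 96.0]
ee_rot: [[-1.0, -0.001, 0.0], [-0.001, 1.0, -0.0], [-0.0, -0.0, -1.0]]
contact_force: [0.3, -1.6, -0.3]
width: 0.404
gripper_force: 30.0
```

{"op": "play_rows", "data": {
  "moves": [
    [0,0,-1,0],
    [0,0,-4,0],
    [0,0,-10,0],
    [0,0,-20,0],
    [0,0,-32,0],
    [0,0,-45,0],
    [0,0,-58,0],
    [0,0,-70,0],
    [0,0,-80,0],
    [0,0,-87,0],
    [0,0,-90,0],
    [0,0,-90,0]
  ]
}}

```text
t: 27.32
position: [540.8, -268.8, 186.9]
ee_rot: [[-1.0, -0.001, 0.001], [-0.001, 1.0, -0.0], [-0.001, -0.0, -1.0]]
contact_force: [-0.1, -0.4, -1.5]
width: 0.403
gripper_force: 30.0
```

```bash
python3 go.py 692 -22 185
```

```text
t 27.32 pos [ 540.8 -268.8  186.9] x-ang -179.95 F [-0.1 -0.4 -1.5] w 35.1 q [8.0, 23.0, 19.0, 101.0, -9.0, 58.0, 120.0]
shift [-151.4  246.7    2. ]
```

{"op": "play_rows", "data": {
  "moves": [
    [-1,4,0,0],
    [-3,13,0,0],
    [-7,27,0,0],
    [-12,44,0,0],
    [-18,62,0,0],
    [-24,80,0,0],
    [-30,98,0,0],
    [-36,115,0,0],
    [-42,130,0,0],
    [-46,141,0,0],
    [-49,148,0,0],
    [-50,150,0,0]
  ]
}}

```text
t: 28.32
position: [590.7, -116.6, 185.4]
ee_rot: [[-1.0, -0.003, -0.001], [-0.003, 1.0, 0.001], [0.001, 0.001, -1.0]]
contact_force: [-0.5, 0.2, -1.9]
width: 0.404
gripper_force: 30.0
```

{"op": "play_rows", "data": {
  "moves": [
    [-3,3,0,0],
    [-9,9,0,0],
    [-20,19,0,0],
    [-33,32,0,0],
    [-47,45,0,0],
    [-62,60,0,0],
    [-76,73,0,0],
    [-88,84,0,0],
    [-95,91,0,0],
    [-99,95,0,0],
    [-101,97,0,0],
    [-101,97,0,0]
  ]
}}

```text
t: 29.32
position: [691.4, -21.6, 185.8]
ee_rot: [[-1.0, -0.001, -0.0], [-0.001, 1.0, -0.0], [0.0, -0.0, -1.0]]
contact_force: [-0.4, 0.5, -0.9]
width: 0.409
gripper_force: 30.0
```

```bash
python3 go.py 692 -22 134
cat > o6.py <<'E'
from ov import *
s=get("scene");t=get("top")
p=env.read_state()["position"];b=p[2]-88
N=(692,-22)
po=[circ(N,50,46),box(N,7,-95,55,-60,60,36),circ(p[:2],18,b+111),box(p,46,-30,30,-30,30,b)]
cv2.imwrite("pics/s7.png",np.hstack([draw(s,po,0,(300,130),(100,110),4),draw(t,po,0,(260,110),(100,110),4)]))
print(fit([s],('c',50,42,46),(692,-22),22,lambda h,s,v:(v>100)))
E
python3 o6.py
```

```text
t 29.32 pos [691.4 -21.6 185.8] x-ang -179.96 F [-0.4  0.5 -0.9] w 35.6 q [-12.0, 30.0, 15.0, 88.0, -9.0, 62.0, 95.0]
shift [-0.6 -0.4 51.8]
[([661.7, 1.9], np.float64(1.622), [270])]
```

View pics/s7.png

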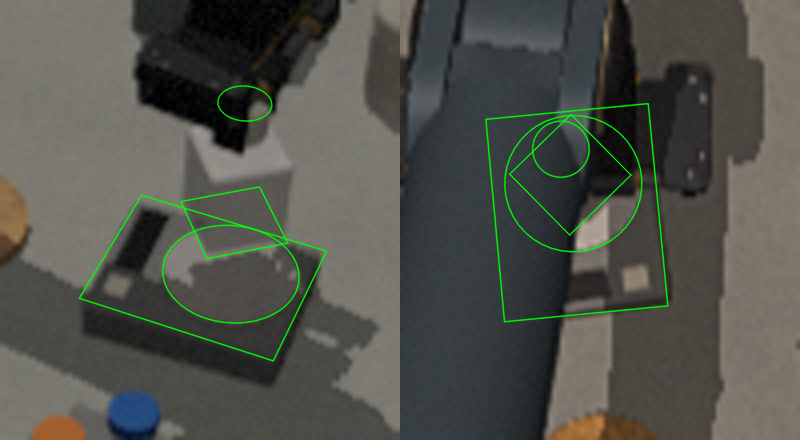

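The bottle hangs upright over the pan and the outlines agree. Lowering.

{"op": "play_rows", "data": {
  "moves": [
    [0,0,2,0],
    [0,0,6,0],
    [0,0,12,0],
    [0,0,19,0],
    [0,0,26,0],
    [0,0,33,0],
    [0,0,39,0],
    [0,0,43,0],
    [0,0,46,0],
    [0,0,48,0],
    [0,0,49,0],
    [0,0,49,0]
  ]
}}

```text
t: 30.42
position: [691.4, -21.6, 137.0]
ee_rot: [[-1.0, -0.001, 0.0], [-0.001, 1.0, 0.0], [-0.0, 0.0, -1.0]]
contact_force: [0.7, 0.1, -1.4]
width: 0.409
gripper_force: 30.0
```

{"op": "play_rows", "data": {
  "moves": [
    [0,0,0.5,0],
    [0,0,1,0],
    [0,0,1.5,0],
    [0,0,2,0],
    [0,0,2,0]
  ]
}}

```text
t: 30.83
position: [691.3, -21.6, 135.0]
ee_rot: [[-1.0, -0.001, -0.0], [-0.001, 1.0, 0.0], [0.0, 0.0, -1.0]]
contact_force: [-0.1, -0.4, -1.3]
width: 0.404
gripper_force: 30.0
```

{"op": "play_rows", "data": {
  "moves": [
    [0,0,0.5,0],
    [0,0,1,0],
    [0,0,1,0],
    [0,0,1,0]
  ]
}}

```text
t: 31.17
position: [691.4, -21.6, 134.1]
ee_rot: [[-1.0, -0.001, 0.0], [-0.001, 1.0, 0.0], [-0.0, 0.0, -1.0]]
contact_force: [0.0, -0.3, -1.4]
width: 0.403
gripper_force: 30.0
```

{"op": "play_rows", "data": {
  "moves": [
    [0,0,0.5,0],
    [0,0,0.5,0],
    [0,0,1,0],
    [0,0,1,0]
  ]
}}

```text
t: 31.5
position: [691.8, -21.8, 133.9]
ee_rot: [[-1.0, -0.001, 0.001], [-0.001, 1.0, 0.0], [-0.001, 0.0, -1.0]]
contact_force: [-1.8, -1.0, 4.5]
width: 0.405
gripper_force: 30.0
```

{"op": "play_rows", "data": {
  "hand": 0,
  "moves": [
    [0,0,0,0],
    [0,0,0,0],
    [0,0,0,0],
    [0,0,0,0],
    [0,0,0,0],
    [0,0,0,0],
    [0,0,0,0],
    [0,0,0,0],
    [0,0,-2,0],
    [0,0,-7,0],
    [0,0,-14,0],
    [0,0,-22,0]
  ]
}}

```text
t: 32.5
position: [691.4, -21.6, 155.7]
ee_rot: [[-1.0, -0.001, -0.0], [-0.001, 1.0, 0.0], [0.0, 0.0, -1.0]]
contact_force: [-0.2, -0.6, -0.4]
width: 0.989
gripper_force: 0.0
```

{"op": "play_rows", "data": {
  "moves": [
    [0,0,-10,0],
    [0,0,-22,0],
    [0,0,-33,0],
    [0,0,-42,0],
    [0,0,-48,0],
    [0,0,-50,0],
    [0,0,-50,0]
  ]
}}

```text
t: 33.08
position: [691.6, -21.6, 205.8]
ee_rot: [[-1.0, -0.001, 0.001], [-0.001, 1.0, 0.0], [-0.001, 0.0, -1.0]]
contact_force: [0.1, -0.6, -0.4]
width: 1.003
gripper_force: 0.0
```

```bash
python3 go.py 465.5 -49.7 150
```

```text
t 33.08 pos [691.6 -21.6 205.8] x-ang -179.96 F [ 0.1 -0.6 -0.4] w 87.3 q [-12.0, 30.0, 16.0, 87.0, -8.0, 64.0, 95.0]
shift [226.2 -27.9  55.5]
```

{"op": "play_rows", "data": {
  "moves": [
    [6,-1,0,0],
    [20,-2,0,0],
    [42,-5,0,0],
    [68,-8,2,0],
    [95,-12,6,0],
    [122,-15,14,0],
    [150,-19,24,0],
    [176,-22,36,0],
    [200,-25,46,0],
    [216,-27,52,0],
    [224,-28,55,0],
    [226,-28,56,0]
  ]
}}

```text
t: 34.08
position: [463.2, -50.0, 148.3]
ee_rot: [[-1.0, -0.0, -0.002], [-0.0, 1.0, 0.0], [0.002, 0.0, -1.0]]
contact_force: [0.5, -0.1, 1.0]
width: 0.995
gripper_force: 0.0
```

{"op": "play_rows", "data": {
  "moves": [
    [0,0,0,0],
    [0,0,0,0],
    [0,0,4,0],
    [0,0,12,0],
    [0,0,24,0],
    [0,0,38,0],
    [0,0,53,0],
    [0,0,68,0],
    [0,0,80,0],
    [0,0,88,0],
    [0,0,92,0],
    [0,0,93,0]
  ]
}}

```text
t: 35.08
position: [465.2, -49.7, 55.1]
ee_rot: [[-1.0, -0.001, -0.001], [-0.001, 1.0, -0.0], [0.001, -0.0, -1.0]]
contact_force: [-0.1, -0.4, 0.1]
width: 0.999
gripper_force: 0.0
```

{"op": "play_rows", "data": {
  "hand": 1,
  "moves": [
    [0,0,0,0],
    [0,0,0,0],
    [0,0,0,0],
    [0,0,0,0],
    [0,0,0,0],
    [0,0,0,0],
    [0,0,0,0],
    [0,0,0,0],
    [0,0,0,0],
    [0,0,0,0]
  ]
}}

```text
t: 35.92
position: [465.7, -49.6, 56.4]
ee_rot: [[-1.0, -0.001, 0.001], [-0.001, 1.0, 0.0], [-0.001, 0.0, -1.0]]
contact_force: [-0.2, 1.0, 5.4]
width: 0.677
gripper_force: 30.0
```

{"op": "play_rows", "data": {
  "moves": [
    [0,0,-1,0],
    [0,0,-4,0],
    [0,0,-10,0],
    [0,0,-18,0],
    [0,0,-28,0],
    [0,0,-40,0],
    [0,0,-52,0],
    [0,0,-63,0],
    [0,0,-72,0],
    [0,0,-78,0],
    [0,0,-80,0],
    [0,0,-80,0]
  ]
}}

```text
t: 36.92
position: [465.6, -49.7, 136.6]
ee_rot: [[-1.0, -0.001, 0.001], [-0.001, 1.0, 0.0], [-0.001, 0.0, -1.0]]
contact_force: [-0.3, 0.2, -1.7]
width: 0.679
gripper_force: 30.0
```

```bash
python3 go.py 541.2 -267.7 130
cat > f3.py <<'E'
from fit import *
t=get("top");s=get("scene")
print("tray",fit([t,s],('s',62,0,18),(541,-266,16),42,lambda h,s,v:(v<60)))
E
python3 f3.py
```

```text
t 36.92 pos [465.6 -49.7 136.6] x-ang -179.96 F [-0.3  0.2 -1.7] w 59.1 q [-13.0, 14.0, 16.0, 121.0, -5.0, 46.0, 97.0]
shift [ -75.4 -218.     6.6]
tray [([541.0, -267.2, 15.5], np.float64(0.044), [1826]), ([540.1, -267.9, 15.9], np.float64(0.051), [1820]), ([540.8, -267.5, 15.7], np.float64(0.096), [1826, 1820])]
```

{"op": "play_rows", "data": {
  "moves": [
    [-1,-4,0,0],
    [-5,-14,0,0],
    [-11,-31,0,0],
    [-19,-55,0,0],
    [-28,-82,0,0],
    [-38,-110,0,0],
    [-48,-138,0,0],
    [-57,-164,0,0],
    [-65,-188,0,0],
    [-71,-205,0,0],
    [-74,-214,0,0],
    [-75,-218,0,0]
  ]
}}

```text
t: 38.02
position: [540.2, -269.5, 135.2]
ee_rot: [[-1.0, 0.001, -0.001], [0.001, 1.0, -0.0], [0.001, -0.0, -1.0]]
contact_force: [-0.4, 0.5, -1.1]
width: 0.68
gripper_force: 30.0
```

{"op": "play_rows", "data": {
  "moves": [
    [0,0,1,0],
    [0,0,4,0],
    [0,0,11,0],
    [0,0,21,0],
    [0,0,33,0],
    [0,0,46,0],
    [0,0,58,0],
    [0,0,68,0],
    [0,0,75,0],
    [0,0,79,0],
    [0,0,81,0],
    [0,0,81,0]
  ]
}}

```text
t: 39.02
position: [540.5, -267.8, 54.7]
ee_rot: [[-1.0, -0.001, -0.0], [-0.001, 1.0, 0.0], [0.0, 0.0, -1.0]]
contact_force: [0.5, -0.7, -1.3]
width: 0.679
gripper_force: 30.0
```

```bash
python3 go.py 541 -267.5 52.4
python3 - <<'E'
from ov import *
s=get("scene");t=get("top")
p=env.read_state()["position"];b=p[2]-44.4;T=(541,-267.5)
po=[box(T,15.7,-62,62,-62,62,18),box(T,15.7,-58,58,-58,58,8),circ(p[:2],30,b+72),circ(p[:2],28,b)]
q=[circ((692,-22),50,46),circ((692,-22),18,157),box((692,-22),46,-30,30,-30,30,118)]
cv2.imwrite("pics/s8.png",np.hstack([draw(s,po,0,(220,180),(100,110),4),draw(t,q,0,(260,110),(100,110),4)]))
E
```

```text
t 39.02 pos [ 540.5 -267.8   54.7] x-ang -179.96 F [ 0.5 -0.7 -1.3] w 59.1 q [10.0, 32.0, 17.0, 107.0, -13.0, 43.0, 124.0]
shift [-0.5  0.3  2.3]
```

View pics/s8.png

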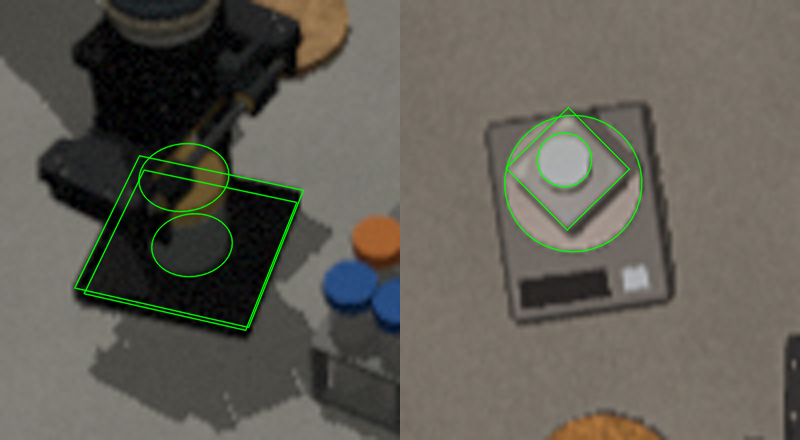

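The bottle is centred on the pan, and the jar hangs centred just above the tray floor. Setting it down.

{"op": "play_rows", "data": {
  "moves": [
    [0,0,0.5,0],
    [0,0,1,0],
    [0,0,1.5,0],
    [0,0,1.5,0],
    [0,0,2,0],
    [0,0,2,0]
  ]
}}

```text
t: 39.62
position: [540.5, -267.7, 53.0]
ee_rot: [[-1.0, -0.001, -0.0], [-0.001, 1.0, 0.0], [0.0, 0.0, -1.0]]
contact_force: [0.6, 0.7, -0.7]
width: 0.683
gripper_force: 30.0
```

{"op": "play_rows", "data": {
  "moves": [
    [0,0,0.5,0],
    [0,0,0.5,0],
    [0,0,0.5,0],
    [0,0,0.5,0]
  ]
}}

```text
t: 39.95
position: [540.6, -267.7, 52.5]
ee_rot: [[-1.0, -0.001, 0.0], [-0.001, 1.0, 0.0], [-0.0, 0.0, -1.0]]
contact_force: [-0.5, 0.2, -1.5]
width: 0.683
gripper_force: 30.0
```

{"op": "play_rows", "data": {
  "moves": [
    [0,0,0.5,0],
    [0,0,0.5,0],
    [0,0,1,0],
    [0,0,1,0]
  ]
}}

```text
t: 40.28
position: [540.8, -267.7, 52.4]
ee_rot: [[-1.0, -0.001, 0.001], [-0.001, 1.0, 0.0], [-0.001, 0.0, -1.0]]
contact_force: [-1.3, 1.8, 6.4]
width: 0.684
gripper_force: 30.0
```

{"op": "play_rows", "data": {
  "hand": 0,
  "moves": [
    [0,0,0,0],
    [0,0,0,0],
    [0,0,0,0],
    [0,0,0,0],
    [0,0,0,0],
    [0,0,0,0],
    [0,0,-2,0],
    [0,0,-6,0],
    [0,0,-12,0],
    [0,0,-22,0],
    [0,0,-34,0],
    [0,0,-46,0]
  ]
}}

```text
t: 41.28
position: [540.7, -267.9, 99.0]
ee_rot: [[-1.0, -0.001, 0.001], [-0.001, 1.0, -0.0], [-0.001, -0.0, -1.0]]
contact_force: [-0.1, 0.6, 0.1]
width: 1.004
gripper_force: 0.0
```

{"op": "play_rows", "data": {
  "moves": [
    [0,0,-15,0],
    [0,0,-35,0],
    [0,0,-58,0],
    [0,0,-82,0],
    [0,0,-106,0],
    [8,0,-128,0],
    [20,10,-146,0],
    [35,35,-158,0],
    [50,65,-160,0],
    [62,92,-160,0],
    [69,111,-160,0],
    [72,120,-160,0]
  ]
}}

```text
t: 42.28
position: [467.6, -145.2, 258.9]
ee_rot: [[-1.0, -0.004, 0.002], [-0.004, 1.0, 0.001], [-0.002, 0.001, -1.0]]
contact_force: [0.5, 0.7, -0.3]
width: 0.999
gripper_force: 0.0
```

{"op": "play_rows", "data": {
  "moves": [
    [0,6,0,0],
    [0,20,0,0],
    [0,42,0,0],
    [0,66,0,0],
    [0,90,0,0],
    [0,110,0,0],
    [0,122,0,0],
    [0,128,0,0],
    [0,130,0,0],
    [0,130,0,0]
  ]
}}

```text
t: 43.12
position: [468.8, -18.5, 257.7]
ee_rot: [[-1.0, 0.0, 0.0], [0.0, 1.0, -0.0], [-0.0, -0.0, -1.0]]
contact_force: [0.4, 0.2, -0.1]
width: 1.002
gripper_force: 0.0
```

```bash
python3 go.py
python3 - <<'E'
from ov import *
s=get("scene");t=get("top")
J=(541,-267.5);B=(692,-22);P=(550,307)
po=[box(J,15.7,-62,62,-62,62,18),circ(J,30,80),circ(B,50,46),circ(B,18,157),box(P,4,-54,54,-54,54,66),circ(P,14.5,180),circ(P,32,66)]
cv2.imwrite("pics/s9.png",np.hstack([draw(s,[],0,(220,80),(200,240),2),draw(t,po,0,(340,160),(100,120),4)]))
print(fit([t],('c',30,62,80),J,22,lambda h,s,v:(h>14)&(h<32)&(s>110)&(v>60)))
print(fit([t,s],('c',14.5,158,180),P,9,lambda h,s,v:(v<45)))
print(fit([t],('c',18,131,157),B,12,lambda h,s,v:(s<30)&(v>155)))
E
```

```text
t 43.12 pos [468.8 -18.5 257.7] x-ang 179.99 F [ 0.4  0.2 -0.1] w 87.2 q [-14.0, 5.0, 12.0, 113.0, -1.0, 62.0, 88.0]
[([538.7, -267.8], np.float64(0.057), [403])]
[([548.8, 305.3], np.float64(0.485), [103]), ([550.0, 309.5], np.float64(0.595), [68]), ([548.4, 305.9], np.float64(1.088), [103, 68])]
[([691.6, -19.7], np.float64(0.397), [135])]
```

View pics/s9.png

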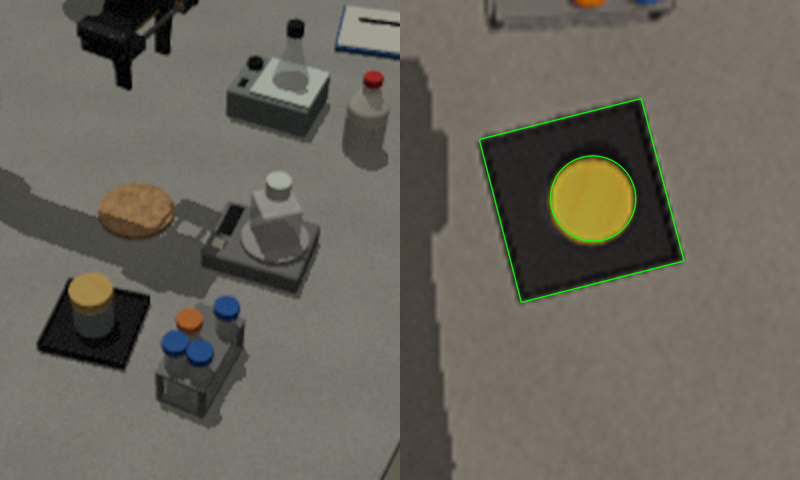

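All three vessels stand upright and within about 2–3 mm of centre: flask on the stirrer (left view 295,60), bottle on the balance (278,215), jar in the tray (92,305). The mat is empty and the bystanders are where they were.

```bash
python3 -c "
from station import env
print(env.finish_job())"
```

```text
the job is handed in; nothing more can be done
None
```

The job is handed in: the flask stands on the stirrer, the jar in the spill tray and the bottle on the balance, all upright and within about 3 mm of centre, and the bystanders were left alone (about 43 s used of 104 s).

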